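# Turn over the top leaf of the tariff stand

### The arm

A 6-joint arm with a two-finger parallel gripper is mounted at the origin on a cart in front of the work surface, level with it; the furniture and walls round the work are solid. World frame = base frame: x ahead of the robot, y to its left, z up, the work surface at z = 0. Lengths are in m, angles in rad, forces in N, time in s.
With the tool pointing down it reaches from about 0.25 to 0.725 m from the base axis. Payload 9.7 kg.
Tool frame: the origin (TCP) lies on the front face of the gripper's body, between the roots of the fingers; the fingertips stand 73 mm ahead of it and the grasp point (between the pads) lies ahead of it (grip_depth is the z of the grasp point in the tool frame, in m); z points along the fingers, y is the line along which they close (so a half turn about z gives the same grasp; the last joint's range is limited). The gripper opens to 85 mm and grips with 20 to 120 N. Pads are 22 mm wide; open, the fingers measure 114 mm over their backs; the gripper's body (76 mm by 85 mm) begins 54 mm behind the grasp point. The pads swing forward as they close: fully open they stand 13 mm farther back than shut.
Start: joints at [-1.275, 0.087, 0.176, 1.66, 0, 1.571], TCP at [0.16, -0.526, 0.304] pointing down, gripper open.
Joint ranges: [-3.13, 3.13], [-0.85, 1.81], [-1.15, 1.24], [-2.2, 2.28], [-1.44, 1.52], [-3.14, 3.14]. Speed limits (rad/s): [2.22, 2.22, 2.57, 3.14, 3.14, 3.14].

### API

Orientations are given as a rotation vector (axis times angle).
In Python, from cell import observe, snapshot, camera_params, close_job, grip_depth gives the robot as it stands. The module is installed in compiled form; this text tells all that it offers.
- The arm moves only by the tool servo_tool, never from a script. Its argument "commands" is a list of rows, each an object of numbers: "grip": the finger opening in m, from 0 to 0.0854; "tx", "ty", "tz": the shift along the tool's x, y, z in m; "turn": the turn about the tool's z in rad. In form: [{"grip": .., "tx": .., "ty": .., "tz": .., "turn": ..}, ...]. A call has 1 to 12 rows; each row shifts and turns the commanded pose from where the row before left it, along the tool's axes as they then stand; what a row does not reach is not made up. A row lasts 1/8 s, in which the tool goes at most 62.5 mm and 10.7 degrees, less where a joint would pass 70% of its speed; a pose out of reach is approached as far as the arm can. A call is refused whole if a number of a shift passes 0.0625 or a number of a turn 0.188, either way. A call with a gripper value outside its range is refused whole. The fingers move at their own pace and stop on an object; the grip force is fixed at half the most. Time passes only in rows, so rows that do not move let the fingers close. It gives the time, the measured TCP pose, the force, the opening and the grip force at its end, in the units of the state.
- observe(): the state, without advancing time (a new reading comes with each control period).
- snapshot(name): name is "scene" or "top" or "wrist"; returns (picture, depth): 480x640x3 uint8, red, green, blue; 480x640 float32, m along the optical axis (not along the pixel's ray), 0 where there is no reading.
- camera_params(name): a dict with "fx", "fy", "cx", "cy" (pixels), "rvec" (rotation vector, rad) and "tvec" (3), from world to camera coordinates, as OpenCV has them. Camera axes: x right, y down, z forward; pixel columns grow to the right and rows downward; lengths in m; the calibration is good to about 2 mm. A picture is of the moment at which its call begins: read the wrist's pose just before it. camera_params takes no time and is no camera call; for the wrist camera it gives the pose at the moment of the call.
- close_job(): hands the job in; it is judged then, once.
The state is a dict: "t": time; "joints": joint angles; "qvel": joint speeds; "tau": joint torques, N m; "eef_pos": TCP position; "eef_rot": TCP orientation; "contact_force": force on the tool from outside, world axes, zero at the start; "ft_torque": the same for the moment, N m; "grip_width": finger opening in m; "gripper_force": force on a finger pad.
Only numpy, scipy, OpenCV 4.12 (cv2) and the standard library are available. Lean on these libraries where they do the work, as an engineer would, in place of code of your own. Each camera call takes 0.05 s, during which the arm holds its last target. There are 200 camera calls.

### The job

Turn the tariff stand on to its next page. First push the brass weight off the top right-hand leaf, on to the wooden pen ledge along the front of the stand, so that it stands there upright and clear of the leaf; then turn that leaf over the spine with the fingertips, without pinching it, and press it down gently until it lies flat on the left-hand side. Turn that one leaf only, never pick anything up, and leave everything else where it is.

Things in the scene. Friction and masses are not known exactly. Their poses are not given: they have to be found in the camera images.
- stand: Tariff stand, fixed (place and yaw vary): light wooden board on runners, 262 (x) by 310 mm (y), side edges at y = +-155, top at z = 49. Origin on the worktop under the spine; x points away from the robot along the spine, y left, z up. Steel spine rod along x at y = 0, z = 56. Stiff hinged leaves lie flat from x = -51 to 116 mm: two on the right (y = -12 to -158), one on the left.
- ledge (a point): Point on top of the brown pen ledge, midway across it, on the stand's middle line. The ledge runs the whole width of the stand in front of the leaves: stand x = -128 to -55 mm, this point at x = -91.5, top at z = 57 mm, 1 mm below the top of the top right leaf (no step up). A lip along its front edge rises to z = 65 mm (x = -136 to -128).
- leaf_top (a joint): Angle of the top right leaf about the spine, rad: 0 = flat on the right (start), 1.57 = upright, 3.14 = flat on the left, on the leaf that lies there. Grey board with paper on both faces, 166 mm along the spine, reaching 158 mm from it, 4 mm thick, z = 54 to 58 mm when flat on either side; 110 g. Stiff hinge (0.14 N m friction, 1 to 2 N at the tab): it stays at any angle it is left at.
- leaf_top_tab (a point): Middle of the outer edge of the top leaf's index tab, moves with the leaf. The tab is 48 mm wide along the spine, 4 mm thick and sticks out 26 mm past the leaf, to 184 mm from the spine axis, at stand x = 32 mm (the middle one of the staggered tabs). At the start it overhangs the right edge of the board by 29 mm, with 54 mm of free height under it.
- leaf_under (a joint): Angle of the leaf under the top right one, same kind, 4.5 mm lower; starts at 0 and must stay there. Its tab stands at stand x = 66 to 114 mm, 10 mm beside the top leaf's tab.
- leaf_left (a joint): Angle of the leaf that already lies on the left; 0 = flat on the left, as it starts; must stay there. Its tab stands at stand x = -48 to 0 mm.
- weight: The big brass scale weight: a cylinder 38 mm across and 45 mm high with a knob on top, 0.5 kg, standing on the top right leaf as a paperweight. Origin at the centre of its foot.
- marker: White marker pen, 17x135x16 mm, lying on the left half of the pen ledge, along it. Origin at the centre of its underside. To be left alone.
- label_roll: White roll of labels, 66 mm across, 40 mm high, on the worktop left of the stand. To be left alone.
- tape_roll: Roll of tan tape, 96 mm across, 48 mm high, on the worktop left of the stand. To be left alone.
- padlock: Brass padlock lying flat, 61x42x13 mm, on the dark striking mat (10 mm thick) right of the stand. To be left alone.
- weight_mid: Smaller brass scale weight, 29 mm across, 36 mm high, on the dark striking mat right of the stand. To be left alone.
- weight_low: Smallest brass scale weight, 23 mm across, 28 mm high, on the dark striking mat right of the stand. To be left alone.
There are look-alikes about, which are no part of the job. Leave any orange look-alike of the weight alone.

How it is judged:
By the outcome, as a careful person would: the job done as asked, in the order asked, and still so for the second after the job is handed in, with the robot touching nothing.
It also fails if it takes over 54 s, if anything falls off the work surface, if the arm or the gripper's body presses on something with over 40 N, if the wrist force passes 120 N, or if a joint passes its speed limit or range.

## Working session

There is one attempt and no reset: what is moved stays moved. The work goes in short steps, Python scripts to look and compute and a tool call to move; the robot and the scene stay as the last step left them, time stands still between calls to the robot, and variables do not carry over. Pictures are saved under pics/ and viewed, at most 10 in all, crops included, and the job is handed in when it is done.

Besides the shell and the picture viewer there is one more tool, called after ">>>" by a JSON object that holds its "api" and its "payload", one argument or row to a line. servo_tool: Moves the arm, as the interface text tells. Its arguments: {"type":"object","properties":{"commands":{"type":"array"}},"required":["commands"]}

```bash
mkdir -p pics; cat > h.py <<'E'
import numpy as np,cv2
from cell import *
def snap(n,f=None):
    P=camera_params(n); im,d=snapshot(n)
    if f: cv2.imwrite('pics/'+f,im[:,:,::-1])
    R=cv2.Rodrigues(np.array(P['rvec'],float))[0]; t=np.array(P['tvec']).ravel()
    v,u=np.mgrid[:480,:640]
    c=np.stack([(u-P['cx'])/P['fx']*d,(v-P['cy'])/P['fy']*d,d],-1)
    W=(c-t)@R
    W[d==0]=np.nan
    return im,d,W
E
python3 - <<'E'
from h import *
o=observe();print(o['t'],o['eef_pos'],o['eef_rot'],o['joints'],grip_depth() if callable(grip_depth) else grip_depth)
for n in('top','scene'):
    im,d,W=snap(n,n+'0.png'); np.savez(n+'0.npz',im=im,W=W)
E
```

```text
0.0 [ 0.16027488 -0.52598464  0.30314228] [-3.10591262e+00 -4.62776482e-01  3.51940648e-04] [-1.27501402e+00  8.75009719e-02  1.75098585e-01  1.65980452e+00
 -1.65055363e-05  1.57075786e+00] 0.0539
```

View pics/top0.png

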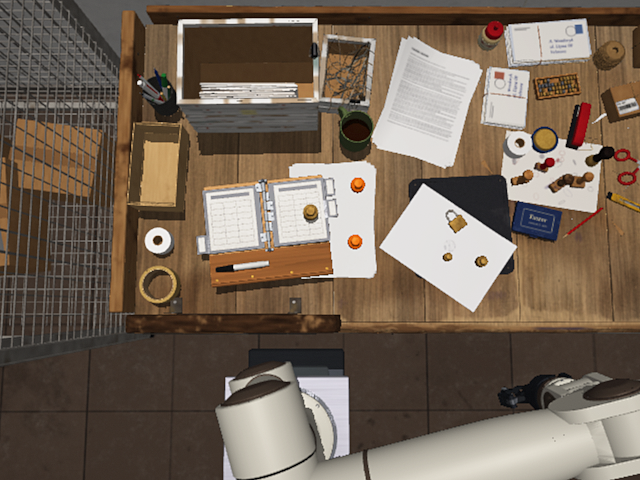

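View pics/scene0.png

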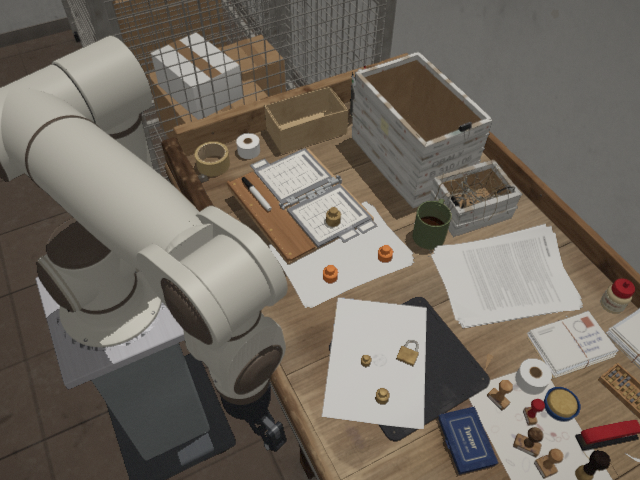

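The top view shows the stand at about (205–335, 178–285), with slight yaw. The weight is at (311,212) on the right leaf, the marker at (243,266), and the orange look-alikes at (357,185) and (354,241), right of the stand.

```bash
python3 - <<'E'
import numpy as np,cv2
D=np.load('top0.npz');im,W=D['im'],D['W']
c=im[165:300,190:380];cv2.imwrite('pics/crop.png',cv2.resize(c,None,fx=4,fy=4,interpolation=cv2.INTER_CUBIC)[:,:,::-1])
for u,v in [(311,212),(243,266),(357,185),(354,241),(265,245),(268,245),(205,188),(330,178),(212,284),(333,272),(333,185),(335,208)]:
    print(u,v,np.round(W[v,u],3))
# boxy region z .045-.07
z=W[...,2];m=(z>.044)&(z<.075);m[:170]=0;m[295:]=0;m[:,:190]=0;m[:,345:]=0
p=W[m][:,:2].astype(np.float32);r=cv2.minAreaRect(p);print(r,cv2.boxPoints(r))
b=(z>.085)&(z<.13);b[:,:290]=0;b[:,330:]=0;b[:195]=0;b[230:]=0
print('weight',W[b].mean(0),np.ptp(W[b],axis=0),b.sum())
E
```

```text
311 212 [ 0.564 -0.064  0.099]
243 266 [0.431 0.107 0.07 ]
357 185 [ 0.643 -0.183  0.048]
354 241 [ 0.497 -0.174  0.043]
265 245 [0.487 0.055 0.045]
268 245 [0.485 0.046 0.065]
205 188 [0.636 0.212 0.045]
330 178 [ 0.661 -0.112  0.051]
212 284 [0.386 0.187 0.055]
333 272 [ 0.42  -0.121  0.003]
333 185 [ 0.642 -0.12   0.052]
335 208 [ 0.581 -0.125  0.057]
((0.5244781970977783, 0.05054822564125061), (0.2625328600406647, 0.36873120069503784), 6.317633628845215) [[ 0.3737213   0.21934961]
 [ 0.41429657 -0.14714234]
 [ 0.6752351  -0.11825316]
 [ 0.6346598   0.24823879]]
weight [ 0.56579852 -0.05987313  0.09391202] [0.03616863 0.0352863  0.0223432 ] 150
```

View pics/crop.png

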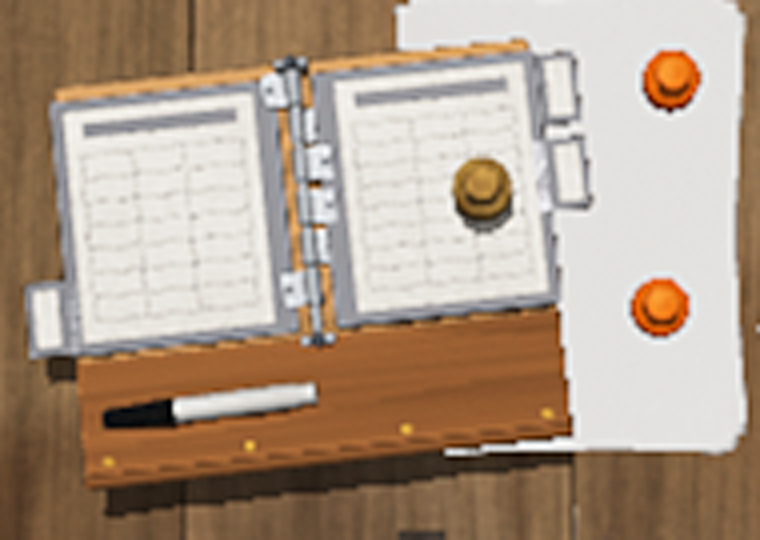

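The crop shows the top leaf's tab as the nearer one, at (570,170), and the other tab at (562,85). The brass weight is at (483,190). The estimated stand origin is (0.5295, 0.051) with yaw 6.3°, which puts the weight at stand (24,-114) mm. I'll go above and behind the weight.

>>> {"api": "servo_tool", "payload": {
  "commands": [
    {"turn": 0.185, "grip": 0.024},
    {"tx": 0.0448, "ty": -0.0381},
    {"tx": 0.0448, "ty": -0.0381},
    {"tx": 0.0448, "ty": -0.0381},
    {"tx": 0.0448, "ty": -0.0381},
    {"tx": 0.0448, "ty": -0.0381},
    {"tx": 0.0448, "ty": -0.0381},
    {"tx": 0.0448, "ty": -0.0381},
    {"tx": 0.0448, "ty": -0.0381},
    {"tx": 0.0448, "ty": -0.0381},
    {"tx": 0.0448, "ty": -0.0381},
    {"tx": 0.0448, "ty": -0.0381}
  ]
}}

```text
invalid input
```

```bash
cat >> h.py <<'E'
O=np.array([.5295,.051]);A=np.deg2rad(6.3)
def st(p): 
    p=np.asarray(p); c,s=np.cos(A),np.sin(A); d=p[...,:2]-O
    return np.stack([d[...,0]*c+d[...,1]*s,-d[...,0]*s+d[...,1]*c],-1)
def state():
    o=observe();R=cv2.Rodrigues(np.array(o['eef_rot']))[0]
    print('t',o['t'],'pos',np.round(o['eef_pos'],4),'stand',np.round(st(o['eef_pos'])*1e3,1),'tipz',round(o['eef_pos'][2]-.073,4),'toolx deg',np.rad2deg(np.arctan2(R[1,0],R[0,0])).round(2),'tz',R[:,2].round(3),'F',np.round(o['contact_force'],2),'w',round(o['grip_width'],4))
    return o
E
python3 - <<'E'
from h import *
state()
im,d,W=snap('wrist','w1.png');np.savez('w1.npz',im=im,W=W)
z=W[...,2];S=st(W)
b=(z>.085)&(z<.13)&(abs(S[...,0]-.024)<.04)&(abs(S[...,1]+.114)<.04)
print('weight pts',b.sum())
if b.sum(): print(S[b].min(0),S[b].max(0),np.nanmax(z[b]),cv2.minEnclosingCircle(S[b].astype(np.float32)))
b=(z>.095)&b
if b.sum(): print(cv2.minEnclosingCircle(S[b].astype(np.float32)),z[b].max())
E
```

```text
t 0.1 pos [ 0.1603 -0.526   0.3032] stand [-430.3 -533. ] tipz 0.2302 toolx deg 16.95 tz [-0.     0.001 -1.   ] F [ 0.49 -0.17  0.31] w 0.0854
weight pts 0
```

View pics/w1.png

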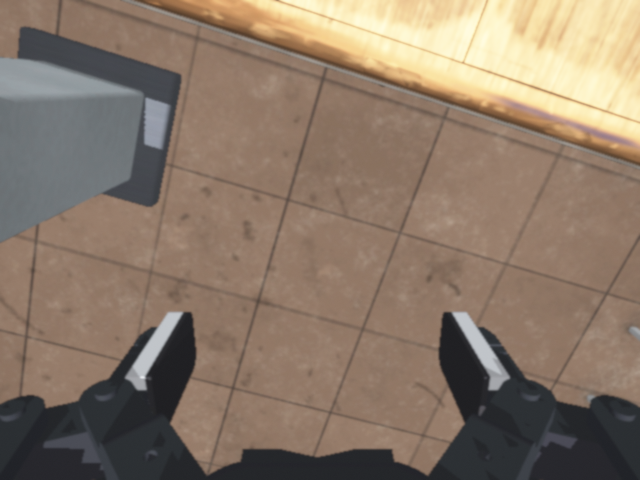

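The wrist picture shows only the floor and the open fingers (roots at about 160 and 480, 350). The move was refused, probably because each row needs all five keys.

>>> {"api": "servo_tool", "payload": {
  "commands": [
    {"grip": 0.024, "tx": 0, "ty": 0, "tz": 0, "turn": 0.185},
    {"grip": 0.024, "tx": 0.0448, "ty": -0.0381, "tz": 0, "turn": 0},
    {"grip": 0.024, "tx": 0.0448, "ty": -0.0381, "tz": 0, "turn": 0},
    {"grip": 0.024, "tx": 0.0448, "ty": -0.0381, "tz": 0, "turn": 0},
    {"grip": 0.024, "tx": 0.0448, "ty": -0.0381, "tz": 0, "turn": 0},
    {"grip": 0.024, "tx": 0.0448, "ty": -0.0381, "tz": 0, "turn": 0},
    {"grip": 0.024, "tx": 0.0448, "ty": -0.0381, "tz": 0, "turn": 0},
    {"grip": 0.024, "tx": 0.0448, "ty": -0.0381, "tz": 0, "turn": 0},
    {"grip": 0.024, "tx": 0.0448, "ty": -0.0381, "tz": 0, "turn": 0},
    {"grip": 0.024, "tx": 0.0448, "ty": -0.0381, "tz": 0, "turn": 0},
    {"grip": 0.024, "tx": 0.0448, "ty": -0.0381, "tz": 0, "turn": 0},
    {"grip": 0.024, "tx": 0.0448, "ty": -0.0381, "tz": 0, "turn": 0}
  ]
}}

```text
t: 1.65
eef_pos: [0.6048, -0.0534, 0.3037]
eef_rot: [3.137, 0.174, -0.0]
contact_force: [0.5, 0.4, -0.3]
grip_width: 0.024
gripper_force: 0.0
```

```bash
cat > look.py <<'E'
from h import *
import sys
f=sys.argv[1]
state()
im,d,W=snap('wrist',f+'.png');np.savez(f+'.npz',im=im,W=W)
z=W[...,2];S=st(W)
b=(z>.080)&(z<.13)&(abs(S[...,0]-float(sys.argv[2]))<.045)&(abs(S[...,1]-float(sys.argv[3]))<.04)
for h in(.08,.098,.105):
    q=b&(z>h)
    if q.sum(): print(h,q.sum(),np.round(np.concatenate([S[q].min(0),S[q].max(0)]),4),np.round(z[q].max(),4))
E
python3 look.py w2 .024 -.114
```

```text
t 1.65 pos [ 0.6048 -0.0534  0.3037] stand [  63.4 -112. ] tipz 0.2307 toolx deg 6.36 tz [-0. -0. -1.] F [ 0.45  0.4  -0.26] w 0.024
0.08 2085 [ 0.0075 -0.135   0.0451 -0.0977] 0.1042
0.098 795 [ 0.0151 -0.1272  0.0379 -0.1047] 0.1042
```

View pics/w2.png

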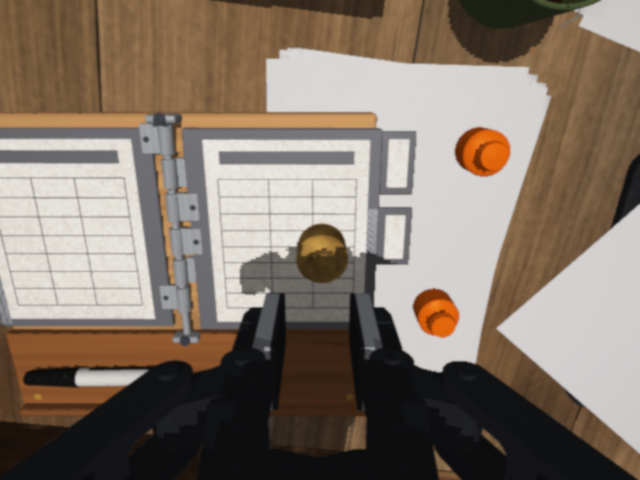

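The wrist picture is square with the stand. The weight is at (322,253), the top tab at (395,235), its neighbour at (398,160), the spine at column about 180 and the leaf's front edge at row about 328. I'll check the stand's origin against these.

```bash
python3 - <<'E'
from h import *
P=camera_params('wrist');R=cv2.Rodrigues(np.array(P['rvec'],float))[0];t=np.ravel(P['tvec'])
def ray(u,v,z):
    r=R.T@np.array([(u-P['cx'])/P['fx'],(v-P['cy'])/P['fy'],1]);c=-R.T@t
    return np.round(st((c+r*(z-c[2])/r[2]))*1e3,1)
print('spine',ray(164,122,.058),ray(186,338,.058))
print('tab edge x',ray(410,208,.058),ray(409,263,.058),'leaf front',ray(205,329,.058),ray(340,327,.058))
print('marker',ray(25,377,.07),ray(150,377,.07))
print('leaf far',ray(190,129,.058),ray(370,128,.058))
E
```

```text
spine [124.1   1.8] [-53.7   2.6]
tab edge x [  61.4 -178.4] [  16.2 -180.9] leaf front [-44.9 -14.2] [ -42.2 -127.4]
marker [-84.8 137.7] [-84.   32.2]
leaf far [119.3 -16.3] [ 120.6 -145.4]
```

>>> {"api": "servo_tool", "payload": {
  "commands": [
    {"grip": 0.024, "tx": 0.002, "ty": 0.0042, "tz": 0.05, "turn": 0},
    {"grip": 0.024, "tx": 0, "ty": 0, "tz": 0.05, "turn": 0},
    {"grip": 0.024, "tx": 0, "ty": 0, "tz": 0.035, "turn": 0},
    {"grip": 0.024, "tx": 0, "ty": 0, "tz": 0.02, "turn": 0},
    {"grip": 0.024, "tx": 0, "ty": 0, "tz": 0.0125, "turn": 0},
    {"grip": 0.024, "tx": 0, "ty": 0, "tz": 0, "turn": 0}
  ]
}}

```text
t: 2.45
eef_pos: [0.6059, -0.059, 0.1358]
eef_rot: [-3.137, -0.174, 0.002]
contact_force: [-0.1, -0.5, -0.2]
grip_width: 0.0242
gripper_force: 0.0
```

```bash
sed -i 's/^O=np.array.*;A/O=np.array([.5346,.0546]);A/' h.py; python3 -c "
from h import *
state()"
```

```text
t 2.45 pos [ 0.6059 -0.059   0.1358] stand [  58.4 -120.8] tipz 0.0628 toolx deg 6.35 tz [-0.001  0.    -1.   ] F [-0.14 -0.55 -0.22] w 0.0242
```

>>> {"api": "servo_tool", "payload": {
  "commands": [
    {"grip": 0.024, "tx": -0.006, "ty": 0, "tz": 0, "turn": 0},
    {"grip": 0.024, "tx": -0.006, "ty": 0, "tz": 0, "turn": 0},
    {"grip": 0.024, "tx": -0.009, "ty": 0, "tz": 0, "turn": 0},
    {"grip": 0.024, "tx": -0.01, "ty": 0, "tz": 0, "turn": 0},
    {"grip": 0.024, "tx": -0.01, "ty": 0, "tz": 0, "turn": 0},
    {"grip": 0.024, "tx": -0.01, "ty": 0, "tz": 0, "turn": 0},
    {"grip": 0.024, "tx": -0.01, "ty": 0, "tz": 0, "turn": 0},
    {"grip": 0.024, "tx": -0.01, "ty": 0, "tz": 0, "turn": 0},
    {"grip": 0.024, "tx": -0.01, "ty": 0, "tz": 0, "turn": 0},
    {"grip": 0.024, "tx": -0.01, "ty": 0, "tz": 0, "turn": 0},
    {"grip": 0.024, "tx": -0.009, "ty": 0, "tz": 0, "turn": 0},
    {"grip": 0.024, "tx": 0, "ty": 0, "tz": 0, "turn": 0}
  ]
}}

```text
t: 3.95
eef_pos: [0.5055, -0.0702, 0.1357]
eef_rot: [-3.137, -0.173, 0.003]
contact_force: [-0.5, 0.0, 0.7]
grip_width: 0.0237
gripper_force: 0.0
```

```bash
python3 look.py w3 -.07 -.12
```

```text
t 3.95 pos [ 0.5055 -0.0702  0.1357] stand [ -42.6 -120.9] tipz 0.0627 toolx deg 6.33 tz [-0.002 -0.    -1.   ] F [-0.48  0.03  0.69] w 0.0237
0.08 28869 [-0.0842 -0.16   -0.025  -0.08  ] 0.13
0.098 20813 [-0.0712 -0.16   -0.025  -0.08  ] 0.13
0.105 16876 [-0.056 -0.16  -0.025 -0.08 ] 0.13
```

View pics/w3.png

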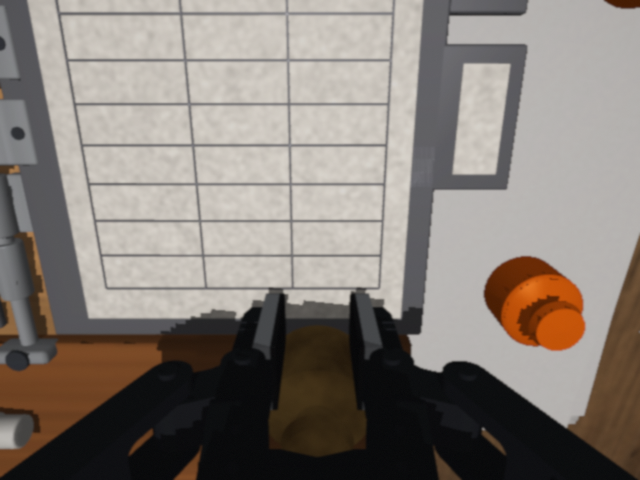

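The weight stands upright between the fingers at (320,390), just past the leaf's front edge (row 330). It needs about 23 mm more, then I'll back off and rise to check.

>>> {"api": "servo_tool", "payload": {
  "commands": [
    {"grip": 0.024, "tx": -0.006, "ty": 0, "tz": 0, "turn": 0},
    {"grip": 0.024, "tx": -0.008, "ty": 0, "tz": 0, "turn": 0},
    {"grip": 0.024, "tx": -0.006, "ty": 0, "tz": 0, "turn": 0},
    {"grip": 0.024, "tx": -0.003, "ty": 0, "tz": 0, "turn": 0},
    {"grip": 0.024, "tx": 0.01, "ty": 0, "tz": 0, "turn": 0},
    {"grip": 0.024, "tx": 0.03, "ty": 0, "tz": -0.01, "turn": 0},
    {"grip": 0.024, "tx": 0.03, "ty": 0, "tz": -0.05, "turn": 0},
    {"grip": 0.024, "tx": 0.02, "ty": 0, "tz": -0.05, "turn": 0},
    {"grip": 0.0, "tx": 0, "ty": 0.04, "tz": -0.04, "turn": 0},
    {"grip": 0.0, "tx": 0, "ty": 0.04, "tz": 0, "turn": 0}
  ]
}}

```text
t: 5.25
eef_pos: [0.584, -0.1429, 0.29]
eef_rot: [3.135, 0.176, 0.008]
contact_force: [1.0, -0.7, 0.6]
grip_width: -0.0001
gripper_force: 0.0
```

```bash
python3 - <<'E'
from h import *
state()
im,d,W=snap('top','top4.png');z=W[...,2];S=st(W)
b=(z>.08)&(z<.11)&(abs(S[...,0]+.09)<.05)&(abs(S[...,1]+.12)<.05)
print(b.sum(),S[b].min(0),S[b].max(0),z[b].max())
im,d,W=snap('wrist','w4.png');z=W[...,2];S=st(W)
b=(z>.08)&(z<.11)&(abs(S[...,0]+.09)<.05)&(abs(S[...,1]+.12)<.05)
print(b.sum(),b.any() and (S[b].min(0),S[b].max(0)))
print('tab', [ (x,np.round(np.nanmin(S[...,1][(abs(S[...,0]-x)<.004)&(z>.05)&(z<.062)&(S[...,1]>-.21)]),4)) for x in (.015,.03,.045,.09)])
E
```

```text
t 5.25 pos [ 0.584  -0.1429  0.29  ] stand [  27.5 -201.7] tipz 0.217 toolx deg 6.43 tz [ 0.005 -0.001 -1.   ] F [ 1.05 -0.66  0.56] w -0.0001Traceback (most recent call last):
  File "<stdin>", line 5, in <module>
    return umr_minimum(a, axis, None, out, keepdims, initial, where)
ValueError: zero-size array to reduction operation minimum which has no identity
```

```bash
python3 - <<'E'
from h import *
for n in('wrist','scene'):
    im,d,W=snap(n,n+'4.png');z=W[...,2];S=st(W)
    b=(z>.075)&(z<.11)&(abs(S[...,0]+.09)<.05)&(abs(S[...,1]+.12)<.05)
    print(n,b.sum(),b.any() and (S[b].min(0),S[b].max(0),z[b].max()))
    if n=='wrist':print('tab', [ (x,np.round(np.nanmin(S[...,1][(abs(S[...,0]-x)<.004)&(z>.05)&(z<.064)&(S[...,1]>-.21)]),4)) for x in (.015,.03,.045,.09)])
E
```

```text
wrist 1170 (array([-0.09748422, -0.14085969]), array([-0.07083214, -0.10262801]), np.float64(0.10188516690012589))
tab [(0.015, np.float64(-0.1891)), (0.03, np.float64(-0.1887)), (0.045, np.float64(-0.1889)), (0.09, np.float64(-0.1889))]
scene 205 (array([-0.10981208, -0.14266297]), array([-0.07039984, -0.10400338]), np.float64(0.10829526667375916))
```

View pics/wrist4.png

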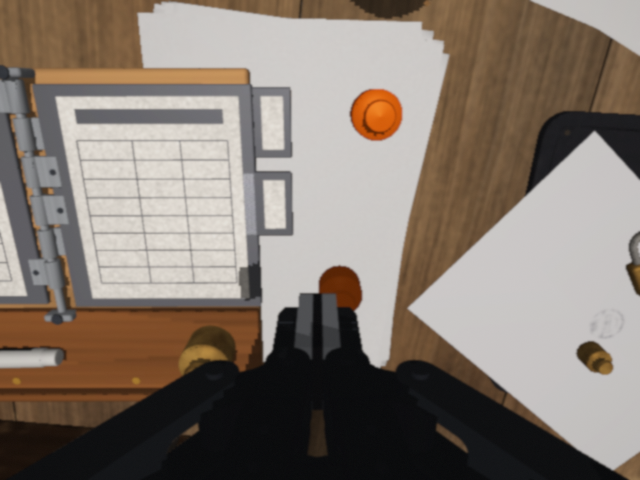

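The weight stands on the ledge at (208,355), centred near stand x = -90 and clear of the leaf (edge at row 305). The top tab is at (275,203) and the fingers are closed at (318,310). Next I'll turn the tool a quarter turn so the parallel finger sides face the tab's edge.

```bash
python3 -c "
from h import *
o=state();print(o['joints'])"
```

```text
t 5.4 pos [ 0.5829 -0.1437  0.286 ] stand [  26.2 -202.4] tipz 0.213 toolx deg 6.22 tz [-0. -0. -1.] F [-0.18  0.31 -0.64] w -0.0003
[-2.41676825e-01  2.04576082e-01  2.72687064e-01  1.63928085e+00
 -1.01395323e-04  2.79143269e+00]
```

>>> {"api": "servo_tool", "payload": {
  "commands": [
    {"grip": 0, "tx": 0.004, "ty": 0.0126, "tz": 0, "turn": 0},
    {"grip": 0, "tx": 0, "ty": 0, "tz": 0, "turn": -0.175},
    {"grip": 0, "tx": 0, "ty": 0, "tz": 0, "turn": -0.175},
    {"grip": 0, "tx": 0, "ty": 0, "tz": 0, "turn": -0.175},
    {"grip": 0, "tx": 0, "ty": 0, "tz": 0, "turn": -0.175},
    {"grip": 0, "tx": 0, "ty": 0, "tz": 0, "turn": -0.175},
    {"grip": 0, "tx": 0, "ty": 0, "tz": 0, "turn": -0.175},
    {"grip": 0, "tx": 0, "ty": 0, "tz": 0, "turn": -0.175},
    {"grip": 0, "tx": 0, "ty": 0, "tz": 0, "turn": -0.175},
    {"grip": 0, "tx": 0, "ty": 0, "tz": 0.055, "turn": -0.172},
    {"grip": 0, "tx": 0, "ty": 0, "tz": 0.055, "turn": 0},
    {"grip": 0, "tx": 0, "ty": 0, "tz": 0.04, "turn": 0}
  ]
}}

```text
t: 6.9
eef_pos: [0.5872, -0.1536, 0.1336]
eef_rot: [-2.091, -2.342, 0.001]
contact_force: [1.0, 0.8, -0.3]
grip_width: 0.0
gripper_force: 0.0
```

>>> {"api": "servo_tool", "payload": {
  "commands": [
    {"grip": 0, "tx": 0, "ty": 0, "tz": 0.019, "turn": 0},
    {"grip": 0, "tx": 0, "ty": 0, "tz": 0, "turn": 0}
  ]
}}

```text
t: 7.15
eef_pos: [0.5875, -0.154, 0.1167]
eef_rot: [-2.092, -2.342, 0.001]
contact_force: [0.1, 0.4, 0.5]
grip_width: -0.0001
gripper_force: 0.0
```

```bash
python3 -c "
from h import *
o=state()"
```

```text
t 7.15 pos [ 0.5875 -0.154   0.1167] stand [  29.7 -213.1] tipz 0.0437 toolx deg 96.45 tz [-0.002  0.    -1.   ] F [0.08 0.35 0.47] w -0.0001
```

Now inch inward until contact.

>>> {"api": "servo_tool", "payload": {
  "commands": [
    {"grip": 0, "tx": 0.006, "ty": 0, "tz": 0, "turn": 0},
    {"grip": 0, "tx": 0.004, "ty": 0, "tz": 0, "turn": 0},
    {"grip": 0, "tx": 0.002, "ty": 0, "tz": 0, "turn": 0},
    {"grip": 0, "tx": 0, "ty": 0, "tz": 0, "turn": 0}
  ]
}}

```text
t: 7.65
eef_pos: [0.5865, -0.1422, 0.1179]
eef_rot: [2.093, 2.342, 0.001]
contact_force: [0.1, -0.1, -0.1]
grip_width: 0.0002
gripper_force: 0.0
```

>>> {"api": "servo_tool", "payload": {
  "commands": [
    {"grip": 0, "tx": 0.002, "ty": 0, "tz": 0, "turn": 0},
    {"grip": 0, "tx": 0, "ty": 0, "tz": 0, "turn": 0}
  ]
}}

```text
t: 7.9
eef_pos: [0.5861, -0.1404, 0.1174]
eef_rot: [2.094, 2.342, 0.0]
contact_force: [-1.0, 0.1, 0.2]
grip_width: -0.0002
gripper_force: 0.0
```

>>> {"api": "servo_tool", "payload": {
  "commands": [
    {"grip": 0, "tx": 0.002, "ty": 0, "tz": 0, "turn": 0},
    {"grip": 0, "tx": 0, "ty": 0, "tz": 0, "turn": 0}
  ]
}}

```text
t: 8.15
eef_pos: [0.586, -0.1399, 0.1175]
eef_rot: [2.093, 2.339, -0.004]
contact_force: [0.6, -9.4, 0.6]
grip_width: 0.0
gripper_force: 4.6
```

Contact at 9 N. Lift with a light inward press.

>>> {"api": "servo_tool", "payload": {
  "commands": [
    {"grip": 0, "tx": 0.001, "ty": 0, "tz": -0.005, "turn": 0},
    {"grip": 0, "tx": 0.0005, "ty": 0, "tz": -0.007, "turn": 0},
    {"grip": 0, "tx": 0.001, "ty": 0, "tz": -0.007, "turn": 0},
    {"grip": 0, "tx": 0, "ty": 0, "tz": 0, "turn": 0}
  ]
}}

```text
t: 8.65
eef_pos: [0.5859, -0.1385, 0.1375]
eef_rot: [2.093, 2.336, -0.005]
contact_force: [0.1, -16.5, 1.8]
grip_width: -0.0002
gripper_force: 7.6
```

```bash
sed -i 's/^O=np.array.*;A/O=np.array([.5350,.0506]);A/' h.py;cat > ang.py <<'E'
from h import *
import sys
state()
for n in ('scene','top'):
    im,d,W=snap(n,sys.argv[1]+n+'.png');z=W[...,2];S=st(W)
    m=(z>.045)&(z<.3)&(S[...,0]>-.045)&(S[...,0]<.11)&(S[...,1]<-.02)&(S[...,1]>-.19)
    y=S[...,1][m];zz=z[m]
    for a in np.arange(-.18,-.01,.02):
        q=abs(y-a)<.006
        if q.sum()>8: print(n,round(a,3),q.sum(),np.round(np.percentile(zz[q],[5,50,95]),4))
E
python3 ang.py a1
```

```text
t 8.65 pos [ 0.5859 -0.1385  0.1375] stand [  29.8 -193.5] tipz 0.0645 toolx deg 96.29 tz [ 0.001 -0.006 -1.   ] F [  0.13 -16.49   1.81] w -0.0002
scene -0.18 147 [0.0512 0.0791 0.2784]
scene -0.16 107 [0.0486 0.0579 0.0797]
scene -0.14 90 [0.0523 0.0735 0.078 ]
scene -0.12 108 [0.069  0.0728 0.0766]
scene -0.1 139 [0.0661 0.0705 0.074 ]
scene -0.08 152 [0.0634 0.0678 0.0714]
scene -0.06 168 [0.0619 0.0654 0.07  ]
scene -0.04 176 [0.06   0.0635 0.0675]
scene -0.02 95 [0.0577 0.062  0.0661]
top -0.14 10 [0.0655 0.0702 0.074 ]
top -0.12 123 [0.0654 0.0699 0.0749]
top -0.1 207 [0.063  0.0689 0.0733]
top -0.08 277 [0.0613 0.0662 0.071 ]
top -0.06 276 [0.0586 0.0638 0.0686]
top -0.04 275 [0.0568 0.0617 0.0673]
top -0.02 139 [0.0547 0.0604 0.0647]
```

The leaf follows at about 0.11 rad. Continue along its arc.

>>> {"api": "servo_tool", "payload": {
  "commands": [
    {"grip": 0, "tx": 0.001, "ty": 0, "tz": -0.008, "turn": 0},
    {"grip": 0, "tx": 0.001, "ty": 0, "tz": -0.0086, "turn": 0},
    {"grip": 0, "tx": 0.002, "ty": 0, "tz": -0.009, "turn": 0},
    {"grip": 0, "tx": 0.0023, "ty": 0, "tz": -0.0088, "turn": 0},
    {"grip": 0, "tx": 0.0028, "ty": 0, "tz": -0.0087, "turn": 0},
    {"grip": 0, "tx": 0.0033, "ty": 0, "tz": -0.0086, "turn": 0},
    {"grip": 0, "tx": 0, "ty": 0, "tz": 0, "turn": 0}
  ]
}}

```text
t: 9.62
eef_pos: [0.5844, -0.1253, 0.1897]
eef_rot: [2.093, 2.338, -0.003]
contact_force: [-1.1, -11.1, 4.4]
grip_width: -0.0002
gripper_force: 5.7
```

```bash
python3 ang.py a2 | grep -v "top"
```

```text
t 9.625 pos [ 0.5844 -0.1253  0.1897] stand [  29.8 -180.3] tipz 0.1167 toolx deg 96.33 tz [ 0.002 -0.004 -1.   ] F [ -1.1  -11.11   4.42] w -0.0002
scene -0.18 305 [0.0529 0.2096 0.29  ]
scene -0.16 206 [0.0472 0.0552 0.2769]
scene -0.14 270 [0.051  0.0563 0.1205]
scene -0.12 218 [0.0507 0.0567 0.1129]
scene -0.1 131 [0.051  0.0997 0.1052]
scene -0.08 124 [0.0525 0.0928 0.0964]
scene -0.06 119 [0.0554 0.0846 0.0885]
scene -0.04 135 [0.0563 0.0756 0.0804]
scene -0.02 62 [0.0665 0.0687 0.0716]
```

>>> {"api": "servo_tool", "payload": {
  "commands": [
    {"grip": 0, "tx": 0.0079, "ty": 0, "tz": -0.0165, "turn": 0},
    {"grip": 0, "tx": 0.0094, "ty": 0, "tz": -0.0157, "turn": 0},
    {"grip": 0, "tx": 0.011, "ty": 0, "tz": -0.0146, "turn": 0},
    {"grip": 0, "tx": 0.0124, "ty": 0, "tz": -0.0135, "turn": 0},
    {"grip": 0, "tx": 0.0137, "ty": 0, "tz": -0.0121, "turn": 0},
    {"grip": 0, "tx": 0.0148, "ty": 0, "tz": -0.0107, "turn": 0},
    {"grip": 0, "tx": 0.0159, "ty": 0, "tz": -0.0092, "turn": 0},
    {"grip": 0, "tx": 0.0167, "ty": 0, "tz": -0.0075, "turn": 0},
    {"grip": 0, "tx": 0, "ty": 0, "tz": 0, "turn": 0}
  ]
}}

```text
t: 10.85
eef_pos: [0.5727, -0.0209, 0.2882]
eef_rot: [-2.091, -2.344, -0.001]
contact_force: [0.2, 0.1, 0.2]
grip_width: 0.0001
gripper_force: 0.0
```

```bash
python3 ang.py a3 | grep -v "top"
```

```text
t 10.85 pos [ 0.5727 -0.0209  0.2882] stand [ 29.7 -75.2] tipz 0.2152 toolx deg 96.53 tz [ 0.     0.001 -1.   ] F [0.23 0.13 0.22] w 0.0001
scene -0.18 66 [0.0503 0.0549 0.0587]
scene -0.16 164 [0.0468 0.0541 0.059 ]
scene -0.14 230 [0.0509 0.0547 0.0587]
scene -0.12 216 [0.0503 0.0543 0.0589]
scene -0.1 223 [0.0506 0.055  0.0607]
scene -0.08 415 [0.0516 0.2215 0.2925]
scene -0.06 288 [0.0508 0.056  0.2281]
scene -0.04 460 [0.0518 0.1519 0.1776]
scene -0.02 232 [0.0514 0.1087 0.1238]
```

View pics/a3scene.png

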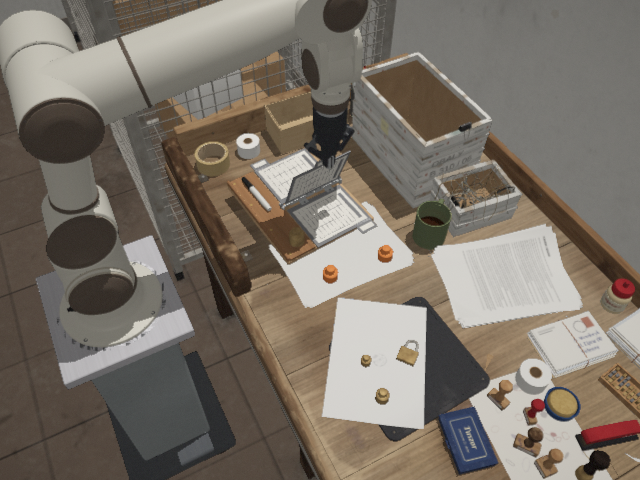

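The picture shows the leaf standing nearly upright at about (315,180), with the fingers behind it at (330,160). Nothing else has moved. Carry on over the top.

>>> {"api": "servo_tool", "payload": {
  "commands": [
    {"grip": 0, "tx": 0.0175, "ty": 0, "tz": 0.001, "turn": 0},
    {"grip": 0, "tx": 0.0175, "ty": 0, "tz": 0.001, "turn": 0},
    {"grip": 0, "tx": 0.016, "ty": 0, "tz": -0.0014, "turn": 0},
    {"grip": 0, "tx": 0.016, "ty": 0, "tz": -0.0013, "turn": 0},
    {"grip": 0, "tx": 0.0159, "ty": 0, "tz": 0.0018, "turn": 0},
    {"grip": 0, "tx": 0.0159, "ty": 0, "tz": 0.0019, "turn": 0},
    {"grip": 0, "tx": 0.0151, "ty": 0, "tz": 0.005, "turn": 0},
    {"grip": 0, "tx": 0.0151, "ty": 0, "tz": 0.005, "turn": 0},
    {"grip": 0, "tx": 0.0139, "ty": 0, "tz": 0.0079, "turn": 0},
    {"grip": 0, "tx": 0.0139, "ty": 0, "tz": 0.0079, "turn": 0},
    {"grip": 0, "tx": 0, "ty": 0, "tz": 0, "turn": 0}
  ]
}}

```text
t: 12.32
eef_pos: [0.5549, 0.1343, 0.258]
eef_rot: [-2.091, -2.343, 0.002]
contact_force: [0.1, -0.6, -0.0]
grip_width: -0.0
gripper_force: 0.0
```

```bash
python3 - <<'E'
from h import *
state()
for n in('scene','top'):
    im,d,W=snap(n,'a4'+n+'.png');z=W[...,2];S=st(W)
    for a in np.arange(-.15,.17,.03):
        q=(abs(S[...,1]-a)<.006)&(S[...,0]>-.045)&(S[...,0]<.01)&(z>.03)
        if q.sum()>8: print(n,round(a,3),q.sum(),np.round(np.percentile(z[q],[5,50,95]),4))
E
```

```text
t 12.325 pos [0.5549 0.1343 0.258 ] stand [28.9 81. ] tipz 0.185 toolx deg 96.49 tz [-0.002 -0.    -1.   ] F [ 0.12 -0.59 -0.03] w -0.0
scene -0.15 96 [0.0388 0.054  0.0583]
scene -0.12 73 [0.0501 0.0546 0.0589]
scene -0.09 68 [0.0508 0.0549 0.0593]
scene -0.06 80 [0.0496 0.0548 0.0583]
scene -0.03 74 [0.0507 0.0548 0.0588]
scene 0.0 99 [0.0479 0.0592 0.0722]
scene 0.03 629 [0.0971 0.4976 0.5957]
scene 0.06 579 [0.1343 0.379  0.5247]
scene 0.09 341 [0.057  0.3305 0.5275]
scene 0.12 63 [0.0509 0.4529 0.5064]
scene 0.15 39 [0.05   0.0546 0.0587]
top -0.15 96 [0.0482 0.0531 0.0593]
top -0.12 102 [0.0479 0.0528 0.0572]
top -0.09 98 [0.048  0.0533 0.0577]
top -0.06 99 [0.0481 0.0527 0.0576]
top -0.03 100 [0.0486 0.0534 0.0593]
top 0.0 100 [0.0462 0.0587 0.0632]
top 0.03 578 [0.0959 0.6455 0.6635]
top 0.06 425 [0.1345 0.651  0.6586]
top 0.09 289 [0.643 0.654 0.66 ]
top 0.12 274 [0.6554 0.6617 0.6662]
```

>>> {"api": "servo_tool", "payload": {
  "commands": [
    {"grip": 0, "tx": 0.012, "ty": 0, "tz": 0.0105, "turn": 0},
    {"grip": 0, "tx": 0.012, "ty": 0, "tz": 0.0105, "turn": 0},
    {"grip": 0, "tx": 0.0098, "ty": 0, "tz": 0.0126, "turn": 0},
    {"grip": 0, "tx": 0.0098, "ty": 0, "tz": 0.0126, "turn": 0},
    {"grip": 0, "tx": 0.007, "ty": 0, "tz": 0.0144, "turn": 0},
    {"grip": 0, "tx": 0.007, "ty": 0, "tz": 0.0144, "turn": 0},
    {"grip": 0, "tx": 0.0025, "ty": 0, "tz": 0.0076, "turn": 0},
    {"grip": 0, "tx": 0.0025, "ty": 0, "tz": 0.0076, "turn": 0},
    {"grip": 0, "tx": 0.0016, "ty": 0, "tz": 0.0079, "turn": 0},
    {"grip": 0, "tx": 0.0016, "ty": 0, "tz": 0.0079, "turn": 0},
    {"grip": 0, "tx": 0, "ty": 0, "tz": 0, "turn": 0}
  ]
}}

```text
t: 13.8
eef_pos: [0.5477, 0.1987, 0.1524]
eef_rot: [-2.093, -2.342, 0.001]
contact_force: [0.2, -0.3, 0.5]
grip_width: -0.0001
gripper_force: 0.0
```

>>> {"api": "servo_tool", "payload": {
  "commands": [
    {"grip": 0, "tx": 0, "ty": 0, "tz": 0.006, "turn": 0},
    {"grip": 0, "tx": 0, "ty": 0, "tz": 0.006, "turn": 0},
    {"grip": 0, "tx": 0, "ty": 0, "tz": 0.005, "turn": 0},
    {"grip": 0, "tx": 0, "ty": 0, "tz": 0.002, "turn": 0},
    {"grip": 0, "tx": 0, "ty": 0, "tz": 0, "turn": 0}
  ]
}}

```text
t: 14.42
eef_pos: [0.5478, 0.1987, 0.1339]
eef_rot: [-2.094, -2.342, 0.001]
contact_force: [-0.1, -0.2, -0.0]
grip_width: 0.0003
gripper_force: 0.0
```

```bash
python3 -c "
from h import *
o=state()"
```

```text
t 14.425 pos [0.5478 0.1987 0.1339] stand [ 29.  145.8] tipz 0.0609 toolx deg 96.42 tz [-0. -0. -1.] F [-0.1  -0.19 -0.02] w 0.0003
```

Press down in 1 mm steps, watching the force.

>>> {"api": "servo_tool", "payload": {
  "commands": [
    {"grip": 0, "tx": 0, "ty": 0, "tz": 0.0015, "turn": 0},
    {"grip": 0, "tx": 0, "ty": 0, "tz": 0.001, "turn": 0},
    {"grip": 0, "tx": 0, "ty": 0, "tz": 0, "turn": 0}
  ]
}}

```text
t: 14.8
eef_pos: [0.5479, 0.1988, 0.1316]
eef_rot: [2.094, 2.342, -0.0]
contact_force: [1.2, 0.0, -0.7]
grip_width: -0.0001
gripper_force: 0.0
```

>>> {"api": "servo_tool", "payload": {
  "commands": [
    {"grip": 0, "tx": 0, "ty": 0, "tz": 0.001, "turn": 0},
    {"grip": 0, "tx": 0, "ty": 0, "tz": 0, "turn": 0}
  ]
}}

```text
t: 15.05
eef_pos: [0.548, 0.1988, 0.1307]
eef_rot: [2.094, 2.342, 0.0]
contact_force: [-0.3, 0.2, 0.3]
grip_width: 0.0001
gripper_force: 0.5
```

>>> {"api": "servo_tool", "payload": {
  "commands": [
    {"grip": 0, "tx": 0, "ty": 0, "tz": 0.001, "turn": 0},
    {"grip": 0, "tx": 0, "ty": 0, "tz": 0, "turn": 0}
  ]
}}

```text
t: 15.3
eef_pos: [0.548, 0.1988, 0.1306]
eef_rot: [2.093, 2.342, 0.001]
contact_force: [-2.4, -0.6, 7.9]
grip_width: -0.0002
gripper_force: 3.8
```

Contact against the stack at 8 N with the tip at about z = 57.6 mm, so the leaf is flat. One small extra press, then retreat and check.

>>> {"api": "servo_tool", "payload": {
  "commands": [
    {"grip": 0, "tx": 0, "ty": 0, "tz": 0.0005, "turn": 0},
    {"grip": 0, "tx": 0, "ty": 0, "tz": 0, "turn": 0},
    {"grip": 0, "tx": 0, "ty": 0, "tz": -0.01, "turn": 0},
    {"grip": 0, "tx": 0, "ty": 0, "tz": -0.04, "turn": 0},
    {"grip": 0, "tx": -0.03, "ty": 0, "tz": -0.05, "turn": 0},
    {"grip": 0, "tx": -0.05, "ty": 0, "tz": -0.05, "turn": 0},
    {"grip": 0, "tx": -0.055, "ty": 0, "tz": -0.02, "turn": 0},
    {"grip": 0, "tx": -0.055, "ty": 0, "tz": 0, "turn": 0},
    {"grip": 0, "tx": -0.055, "ty": 0, "tz": 0, "turn": 0},
    {"grip": 0, "tx": -0.06, "ty": 0, "tz": 0, "turn": 0},
    {"grip": 0, "tx": -0.06, "ty": 0, "tz": 0, "turn": 0},
    {"grip": 0, "tx": -0.06, "ty": 0, "tz": 0, "turn": 0}
  ]
}}

```text
t: 16.8
eef_pos: [0.5947, -0.2197, 0.2937]
eef_rot: [2.093, 2.342, 0.0]
contact_force: [1.2, 0.1, 0.2]
grip_width: 0.0
gripper_force: 0.0
```

```bash
python3 - <<'E'
from h import *
state()
im,d,W=snap('top','topF.png');z=W[...,2];S=st(W)
c=im[165:300,190:380];cv2.imwrite('pics/cropF.png',cv2.resize(c,None,fx=4,fy=4,interpolation=cv2.INTER_CUBIC)[:,:,::-1])
for a in np.arange(-.15,.17,.03):
    q=(abs(S[...,1]-a)<.01)&(S[...,0]>-.04)&(S[...,0]<.10)&(z>.03)
    print(round(a,3),q.sum(),np.round(np.percentile(z[q],[5,50,95]),4))
b=(z>.08)&(z<.11)&(abs(S[...,0]+.09)<.05)&(abs(S[...,1]+.12)<.05)
print(b.sum(),b.any() and (S[b].min(0),S[b].max(0),z[b].max()))
E
```

```text
t 16.8 pos [ 0.5947 -0.2197  0.2937] stand [  29.7 -275.3] tipz 0.2207 toolx deg 96.42 tz [ 0. -0. -1.] F [1.24 0.15 0.23] w 0.0
-0.15 371 [0.0478 0.0528 0.058 ]
-0.12 415 [0.0478 0.0529 0.0587]
-0.09 410 [0.048  0.0533 0.0582]
-0.06 412 [0.0474 0.0529 0.0581]
-0.03 420 [0.048  0.0531 0.058 ]
0.0 421 [0.0454 0.0562 0.0637]
0.03 419 [0.0524 0.0577 0.0626]
0.06 417 [0.0527 0.0577 0.0624]
0.09 420 [0.0527 0.0573 0.0624]
0.12 421 [0.0518 0.0575 0.0622]
0.15 412 [0.052  0.0569 0.0623]
177 (array([-0.10961105, -0.13317693]), array([-0.07283162, -0.09725323]), np.float64(0.10688261538034771))
```

View pics/cropF.png

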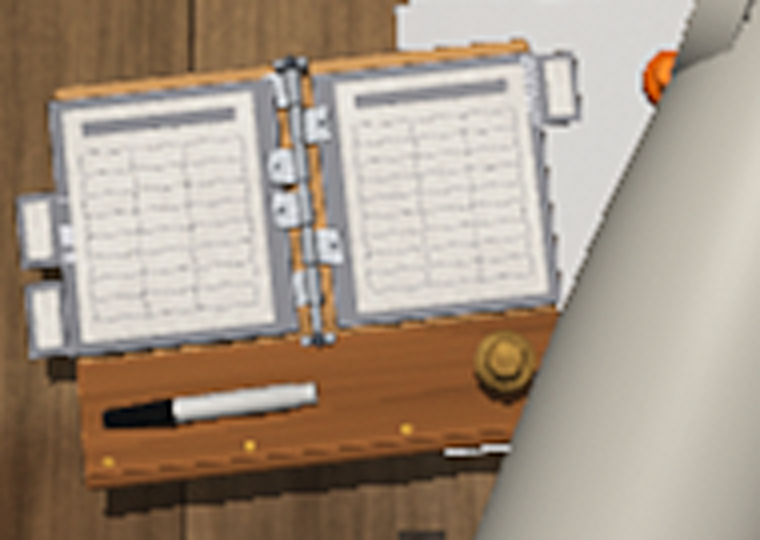

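The top leaf lies flat on the left, with its tab at (38,230). The under leaf is still flat on the right, with its tab at (562,85). The weight stands upright on the ledge at (505,362) and the marker hasn't moved. Handing in.

```bash
python3 -c "
from cell import close_job
print(close_job())"
```

```text
the job is handed in; nothing more can be done
None
```

The job is handed in at about 17 s: the weight stands upright on the pen ledge clear of the leaf, the top leaf alone lies flat on the left, and everything else I could see is where it was; the arm hid one orange look-alike and the mat in the last picture.

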